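# Set the table easel to the painting angle and lock it

## Task

The table easel's wooden leaf leans too far back: tip it up about its hinge until it stands at the same angle as the red pointer beside it, leaving the pointer as it is. Then swing the brass locking bar shut, past its spring catch as far as it goes, so that the leaf is locked at that angle. Do not disturb the brush in the tray or the tape roll and white pot beside the easel.

Things in the scene. Friction and masses are not known exactly. Their poses are not given: they have to be found in the camera images.
- easel: Wooden table easel, fixed to the desk. Origin: on the desk below the middle of the leaf's hinge line (50 mm up); x to the back, away from the robot, y to its left along the hinge line. In front an open tray (x -176 to -16, y +-113, 42 mm high, floor at 23); behind it a board 18 mm high (x -33 to 57, y -132 to 308), hinge cheeks 64 mm high (y -110, 112), locking bar at the left. Nothing stands behind the leaf.
- leaf (a joint): Angle of the leaf, a light wooden panel 180 mm high from the hinge line, 200 wide (y +-100), 12 thick, 0.2 kg, with a white front. Radians from upright: 0 = upright, positive = leaning back (to +x), at most 1.18. Stiff friction hinge (0.45 N m): it stays where it is left; 3 to 9 N level at the free edge moves it. A brass toothed wheel, 35 mm radius, turns with it at y 150 to 166.
- leaf_edge (a point): Middle of the leaf's free (upper) edge, 180 mm from the hinge line, at mid-thickness, 6 mm from the back face. At leaf angle q, in the easel's frame: x = 0.180 sin q + 0.006 cos q, z = 0.050 + 0.180 cos q - 0.006 sin q (back corner: 0.012 for 0.006). x axis: along the leaf to the hinge; z axis: out of its back.
- pointer (a joint): Angle of the red pointer, measured exactly as the leaf's: the leaf's wanted angle (0.09 to 0.43 rad behind upright). A thin red arm 180 mm long with a red ball (16 mm) at its tip, beside the leaf's right edge at y -124 mm, on the same hinge line; held by friction. Not to be moved.
- pointer_tip (a point): Centre of the red ball: 180 mm from the hinge line, like leaf_edge, which has the same x and height in the easel frame when the leaf is right. x axis along the pointer towards the hinge.
- keeper (a joint): Angle of the brass locking bar, swinging level about an upright pivot: 0 = shut at its stop, pointing along the easel's -y behind the toothed wheel; grows to 1.7 as it opens backwards, to the easel's +x. Starts open. Moves freely down to 0.19 rad, where it meets a sprung steel ball 3.5 mm proud of a block; about 4 to 5 N at the peg takes it over; then it is caught at 0 to 0.03 rad.
- keeper_peg (a point): Point on the axis of the upright black peg on the locking bar, 8 mm below its top: the place to push. The peg is 12 mm thick, 70 mm from the pivot, and rises from the bar (top 71 mm above the desk) to 104 mm. The bar is a 10 mm round rod reaching 127 mm from the pivot.
- keeper_pivot (a point): Centre of the locking bar's pivot, on the bar's axis 66 mm above the desk, at x +35, y +280 mm in the easel's frame. The pivot's hub is 24 mm across and its top 76 mm above the desk.
- green_brush: Green paint brush, 192 mm long, loose in the tray; leave it.
- pot: White pot, 94x93x95 mm, lying on its side on the desk to the right; leave it.
- tape: Roll of beige tape, 112 mm wide, 24 mm high, on the desk to the right; leave it.

How it is judged:
By the outcome, as a careful person would: the job done as asked, in the order asked, and still so for the second after the job is handed in, with the robot touching nothing.
It also fails if it takes over 54 s, if anything falls off the work surface, if the arm or the gripper's body presses on something with over 40 N, if the wrist force passes 120 N, or if a joint passes its speed limit or range.

## Robot

A 6-joint arm with a two-finger parallel gripper is mounted at the origin on the work surface; the furniture and walls round the work are solid. World frame = base frame: x ahead of the robot, y to its left, z up, the work surface at z = 0. Lengths are in mm, angles in rad, forces in N, time in s.
With the tool pointing down it reaches from about 300 to 825 mm from the base axis. Payload 5.4 kg.
Tool frame: the origin (TCP) lies midway between the tips of the shut fingers; the grasp point (between the pads) lies 19 mm behind it (robot.pinch_z is the distance from the TCP to the grasp point, in mm); x points along the fingers, y is the direction in which the jaws open and shut, and the axes are right-handed (so a half turn about x gives the same grasp; the last joint's range is limited). The gripper opens to 92 mm and grips with 3 to 60 N. Pads are 20 mm wide; open, the fingers measure 128 mm over their backs; the gripper's body (75 mm by 189 mm) begins 69 mm behind the grasp point.
Start: joints at [-1.347, 0.158, 1.597, -0, 1.386, -0.21], TCP at [241.66, -521.734, 214.601] pointing down, gripper open.
Joint ranges: [-2.91, 2.91], [-0.94, 2.29], [0.18, 2.7], [-1.29, 4.43], [0.17, 2.64], [-3, 3]. Speed limits (rad/s): [2.57, 2.57, 3.14, 3.14, 3.14, 3.14].

## Interface

Orientations are given as a 3x3 rotation matrix whose columns are the frame's x, y, z axes.
In Python, from station import robot gives the robot as it stands.
- The arm moves only by the tool step_arm, never from a script. Its argument "motion" is text: rows parted by semicolons, each of 7 numbers parted by spaces: the shift along the tool's x, y, z in mm, then the turn, a rotation vector about the tool's x, y, z in degrees, then the gripper command: -1 is shut, 1 is fully open, values between are in proportion. A call has 1 to 20 rows; each row shifts and turns the commanded pose from where the row before left it, along the tool's axes as they then stand; what a row does not reach is not made up. A row lasts 1/8 s, in which the tool goes at most 62.5 mm and 10.7 degrees, less where a joint would pass 70% of its speed; a pose out of reach is approached as far as the arm can. A call is refused whole if a number of a shift passes 62.5 or a number of a turn 10.7, either way. A call with a gripper value outside its range is refused whole. The fingers move at their own pace and stop on an object; the grip force is fixed at half the most. Time passes only in rows, so rows that do not move let the fingers close. It gives the time, the measured TCP pose, the force and the opening at its end, in the units of the state.
- robot.get_obs(): the state, without advancing time (a new reading comes with each control period).
- robot.read_camera(name): name is "scene" or "top"; returns a dict with "frame" (420x560x3 uint8, blue, green, red), "fx", "fy", "cx", "cy" (pixels), "R" (3x3) and "t" (3): a world point X has camera coordinates R X + t. Camera axes: x right, y down, z forward; pixel columns grow to the right and rows downward; lengths in mm; the calibration is good to about 2 mm. A picture is of the moment at which its call begins. There is no depth.
- robot.sign_off(): hands the job in, once; it reports no verdict.
The state is a dict: "time": time; "joints": joint angles; "joint_vel": joint speeds; "joint_efforts": joint torques, N m; "eef_pos": TCP position; "tool_rot": TCP orientation; "contact_force": force on the tool from outside, world axes, zero at the start; "torque": the same for the moment, N m; "gripper_width": finger opening in mm.
Only numpy, scipy, OpenCV 4.12 (cv2) and the standard library are available. Lean on these libraries where they do the work, as an engineer would, in place of code of your own. Each camera call takes 0.05 s, during which the arm holds its last target. There are 200 camera calls.

## Working session

There is one attempt and no reset: what is moved stays moved. The work goes in short steps, Python scripts to look and compute and a tool call to move; the robot and the scene stay as the last step left them, time stands still between calls to the robot, and variables do not carry over. Pictures are saved under pics/ and viewed, about 8 in all and at most 12, crops included, and the job is handed in when it is done.

Besides the shell and the picture viewer there is one more tool, called in YAML: its name, and indented under it one key for each argument. step_arm: Moves the arm, as the interface text tells. Its arguments: {"type":"object","properties":{"motion":{"type":"string"}},"required":["motion"]}

```bash
mkdir -p pics; ls
python3 - <<'E'
from station import robot
import cv2
for n in("scene","top"):
    c=robot.read_camera(n); cv2.imwrite(f"pics/{n}0.png",c["frame"])
    print(n,c["fx"],c["fy"],c["cx"],c["cy"],c["R"],c["t"])
print(robot.get_obs())
E
```

```text
pics
scene 509.36816472164213 509.36816472164213 273.53571401392867 209.8555203747637 [[-0.86928249 -0.49431371 -0.00137756]
 [-0.33072407  0.58366624 -0.74158972]
 [ 0.367382   -0.64419537 -0.67085228]] [ 367.35217718  295.21872732 1408.82765591]
top 429.96301780634684 429.96301780634684 279.50355162775844 210.80747074227534 [[-0.00992636 -0.99994506  0.00336807]
 [-0.99209596  0.00942699 -0.12512688]
 [ 0.12508826 -0.00458351 -0.99213503]] [ -66.75639678  468.92146049 1270.29410348]
{'time': 0.1, 'joints': array([-1.34709504e+00,  1.58978222e-01,  1.59809351e+00,  1.64017185e-05,
        1.38620600e+00, -2.10071284e-01]), 'joint_vel': array([ 0.00077206, -0.00143057, -0.00501278,  0.00054882,  0.0011727 ,
        0.00044731]), 'joint_efforts': array([-1.48733202e-04, -3.86503637e+01, -3.22959208e+01,  7.03251455e-02,
        3.39576742e-02, -5.91815638e-05]), 'eef_pos': array([ 241.54392943, -521.18686233,  213.72817383]), 'tool_rot': array([[-3.58096927e-04,  4.20293925e-01, -9.07387948e-01],
       [ 1.64666876e-03, -9.07386528e-01, -4.20293917e-01],
       [-9.99998580e-01, -1.64467334e-03, -3.67152548e-04]]), 'contact_force': array([ 0.21342927,  0.31026144, -0.21489597]), 'torque': array([-0.05487774,  0.01009227,  0.03829247]), 'gripper_width': 91.83424996175854}
```

View pics/scene0.png

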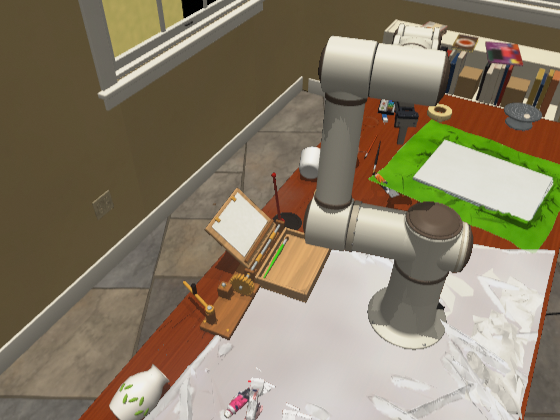

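View pics/top0.png

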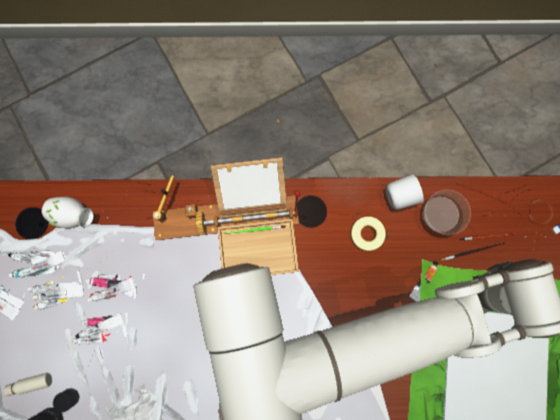

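Run:
```python
import cv2,numpy as np
a=cv2.imread("pics/top0.png")[150:285,145:335]; b=cv2.imread("pics/scene0.png")[160:340,170:335]
cv2.imwrite("pics/topc.png",cv2.resize(a,None,fx=4,fy=4,interpolation=2)); cv2.imwrite("pics/scc.png",cv2.resize(b,None,fx=3.3,fy=3.3,interpolation=2))
```

```text
(no output)
```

View pics/topc.png

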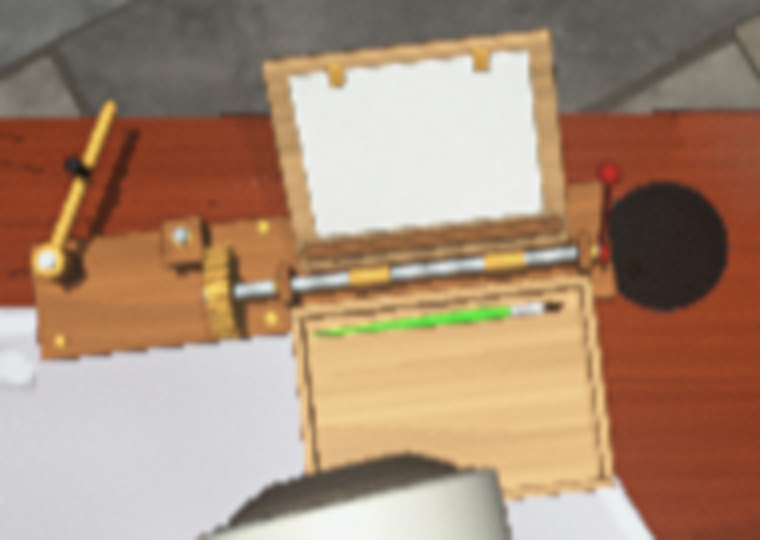

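View pics/scc.png

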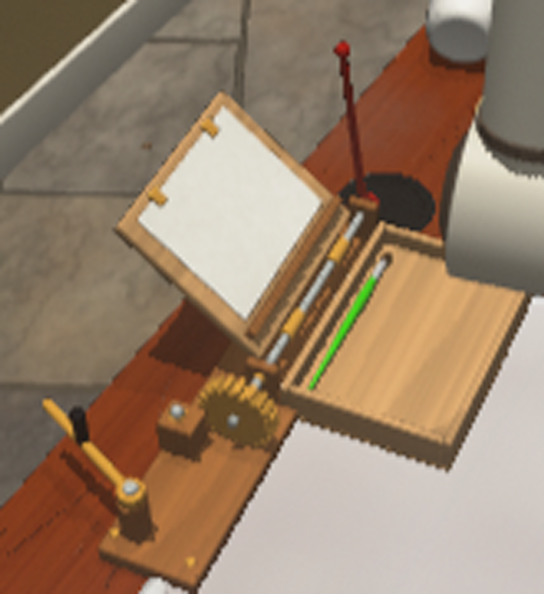

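```bash
cat > h.py <<'E'
import numpy as np, cv2
from station import robot
def cam(n): return robot.read_camera(n)
def ray(c,p):
    d=np.array([(p[0]-c["cx"])/c["fx"],(p[1]-c["cy"])/c["fy"],1.]); R=np.array(c["R"])
    return -R.T@np.array(c["t"]), R.T@d/np.linalg.norm(d)
def plane(c,p,z):
    o,d=ray(c,p); return o+d*(z-o[2])/d[2]
def tri(c1,p1,c2,p2):
    A=np.zeros((3,3));b=np.zeros(3); rs=[ray(c1,p1),ray(c2,p2)]
    for o,d in rs: M=np.eye(3)-np.outer(d,d); A+=M; b+=M@o
    x=np.linalg.solve(A,b); return x,[np.linalg.norm((np.eye(3)-np.outer(d,d))@(x-o)) for o,d in rs]
def cent(f,box,test):
    u0,v0,u1,v1=box; h=cv2.cvtColor(f[v0:v1,u0:u1],cv2.COLOR_BGR2HSV)
    m=test(h).astype(np.uint8); n,l,s,ce=cv2.connectedComponentsWithStats(m); k=1+s[1:,4].argmax()
    return ce[k]+[u0,v0], s[k]
red=lambda h:((h[...,0]<6)|(h[...,0]>172))&(h[...,1]>190)&(h[...,2]>90)
E
python3 - <<'E'
from h import *
T=cam("top");S=cam("scene")
tc=lambda x,y:(145+(x+.5)/4-.5,150+(y+.5)/4-.5); sc=lambda x,y:(170+(x+.5)/3.3-.5,160+(y+.5)/3.3-.5)
print("cams",ray(T,(0,0))[0],ray(S,(0,0))[0])
P=[(T,tc(47,262),76,35,280),(S,sc(130,488),76,35,280),(T,tc(42,358),18,-33,308),(T,tc(611,484),42,-176,-113),(T,tc(586,280),42,-16,-113),(T,tc(297,312),42,-16,113),(S,sc(443,447),42,-176,113),(S,sc(285,388),42,-16,113)]
W=np.array([plane(c,p,z)[:2] for c,p,z,_,_ in P]); E=np.array([q[3:] for q in P],float)
w=W.mean(0);e=E.mean(0);U,_,V=np.linalg.svd((E-e).T@(W-w)); R=(U@V).T; t=w-R@e
print("yaw",np.arctan2(R[1,0],R[0,0]),"t",t); print(np.c_[W,W-(E@R.T+t)].round(1))
for n,c,b in(("T",T,(285,180,310,222)),("S",S,(265,165,290,190))):
    p,s=cent(c["frame"],b,red); print(n,p,s)
loc=lambda X:np.r_[R.T@(X[:2]-t),X[2]]
b=tri(T,tc(609,174),S,sc(342,48)); L=loc(b[0]); print("ball",b,L,np.arctan2(L[0],L[2]-50))
for a,q in(((265,62),(118,228)),((550,31),(222,93))):
    X=tri(T,tc(*a),S,sc(*q)); L=loc(X[0]); print("leafcorner",X,L,np.arctan2(L[0],L[2]-50),np.hypot(L[0],L[2]-50))
X=tri(T,tc(76,165),S,sc(79,418)); L=loc(X[0]);print("peg",X,L,np.arctan2(L[0]-35,280-L[1]))
X=tri(T,tc(110,104),S,sc(48,403)); L=loc(X[0]);print("tip",X,L,np.arctan2(L[0]-35,280-L[1]))
E
```

```text
cams [ 305.65356099  -65.35084305 1319.2028009 ] [-100.60917255  916.83827221 1164.55247203]
yaw 0.09816968607410922 t [447.52981473   4.88675504]
[[ 4.531e+02  2.871e+02 -1.800e+00  1.000e-01]
 [ 4.538e+02  2.879e+02 -1.100e+00  9.000e-01]
 [ 3.870e+02  3.054e+02  2.500e+00 -2.800e+00]
 [ 2.888e+02 -1.221e+02  5.300e+00  2.700e+00]
 [ 4.398e+02 -1.057e+02 -2.900e+00  3.400e+00]
 [ 4.179e+02  1.098e+02 -2.600e+00 -6.000e+00]
 [ 2.668e+02  1.036e+02  5.500e+00  3.500e+00]
 [ 4.155e+02  1.139e+02 -5.000e+00 -1.900e+00]]
T [296.86666667 192.46666667] [10 11  5  4 15]
S [273.5 174.5] [ 7  8  4  4 12]
ball (array([ 488.26604325, -115.23035195,  231.83269906]), [np.float64(0.2889450314324092), np.float64(0.28894503143246003)]) [  28.76716519 -123.53141265  231.83269906] 0.15690631190223028
leafcorner (array([579.11792742, 116.3736062 , 159.89831984]), [np.float64(1.3339236685681835), np.float64(1.333923668568171)]) [141.88160377  98.05284237 159.89831984] 0.9117501753732274 179.46595830721122
leafcorner (array([599.23371676, -79.90846225, 160.04840391]), [np.float64(1.232991341840316), np.float64(1.2329913418403948)]) [142.66252623 -99.25576246 160.04840391] 0.9137457581482087 180.1756020978328
peg (array([520.60567805, 262.21271052,  95.71975709]), [np.float64(0.4141117649146061), np.float64(0.4141117649147211)]) [ 97.94507174 248.9246715   95.71975709] 1.1122097541768148
tip (array([570.14077737, 245.14277046,  67.86584992]), [np.float64(1.4121152983861107), np.float64(1.4121152983859966)]) [145.56861036 227.08188123  67.86584992] 1.1244149478265555
```

step_arm:
  motion: "-48 0 0 9.6 0 0 -1;-48 0 0 9.6 0 0 -1;0 -42 -38 0 0 0 -1;0 -42 -38 0 0 0 -1;0 -42 -38 0 0 0 -1;0 -42 -38 0 0 0 -1;0 -42 -38 0 0 0 -1;0 -42 -38 0 0 0 -1;0 -42 -38 0 0 0 -1;0 -42 -38 0 0 0 -1;0 -42 -38 0 0 0 -1;0 -42 -38 0 0 0 -1;0 -42 -38 0 0 0 -1;0 -42 -38 0 0 0 -1;0 0 0 0 0 0 -1"

```text
time: 2.08
eef_pos: [646.6, 28.0, 309.0]
tool_rot: [[-0.002, 0.103, -0.995], [0.001, -0.995, -0.103], [-1.0, -0.001, 0.002]]
contact_force: [-1.6, -0.4, 0.0]
gripper_width: 0.5
```

step_arm:
  motion: "46 0 0 0 0 0 -1;46 0 0 0 0 0 -1;46 0 0 0 0 0 -1;46 0 0 0 0 0 -1;0 0 15 0 0 0 -1;0 0 12 0 0 0 -1;0 0 0 0 0 0 -1"

```text
time: 2.95
eef_pos: [618.8, 21.4, 127.7]
tool_rot: [[0.002, 0.098, -0.995], [-0.0, -0.995, -0.098], [-1.0, 0.001, -0.002]]
contact_force: [0.4, 0.9, 0.6]
gripper_width: 0.4
```

Run:
```python
from h import *
T=cam("top");S=cam("scene"); o=robot.get_obs(); print(o["eef_pos"],o["contact_force"])
a=T["frame"][140:270,180:330]; b=S["frame"][160:310,170:310]
a=cv2.resize(a,(400,347),interpolation=2); b=cv2.resize(b,(372,347),interpolation=2)
cv2.imwrite("pics/p1.png",np.hstack([a,b]))
```

```text
[619.6858357   21.66036301 127.90196452] [ 0.28865462 -1.34021205 -0.51818548]
```

View pics/p1.png

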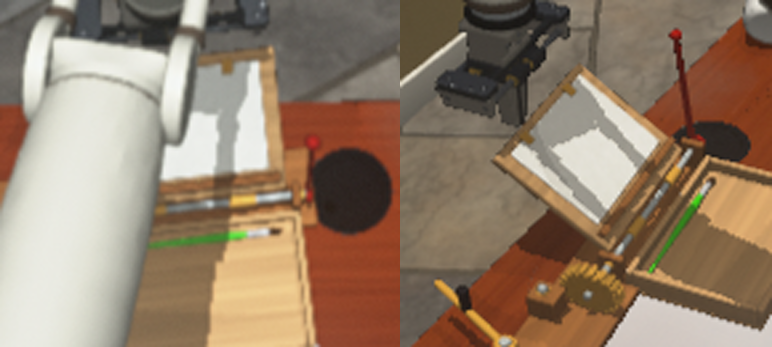

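step_arm:
  motion: "0 0 14 0 0 0 -1;-12.5 0 12 0 0 0 -1;-12.5 0 12 0 0 0 -1;-11 0 14 0 0 0 -1;-11 0 14 0 0 0 -1;-6.5 0 12 0 0 0 -1;-6.5 0 12 0 0 0 -1;-3 0 8 0 0 0 -1;-3 0 8 0 0 0 -1;-1.5 0 6 0 0 0 -1;-1.5 0 6 0 0 0 -1;0 0 0 0 0 0 -1;0 0 0 0 0 0 -1"

```text
time: 4.68
eef_pos: [500.4, 10.7, 194.5]
tool_rot: [[-0.003, 0.099, -0.995], [0.001, -0.995, -0.099], [-1.0, -0.001, 0.003]]
contact_force: [1.2, 0.1, 0.8]
gripper_width: 0.3
```

Run:
```python
from h import *
T=cam("top");S=cam("scene"); o=robot.get_obs(); print(o["eef_pos"],o["contact_force"])
a=T["frame"][170:230,210:310]; b=S["frame"][160:270,200:300]
cv2.imwrite("pics/T2.png",T["frame"]);cv2.imwrite("pics/S2.png",S["frame"])
a=cv2.resize(a,None,fx=4,fy=4,interpolation=2); b=cv2.resize(b,None,fx=4,fy=4,interpolation=2)
c=np.zeros((440,800,3),np.uint8);c[:240,:400]=a;c[:,400:]=b
cv2.imwrite("pics/p2.png",c)
```

```text
[500.45716388  10.69574896 194.53621762] [0.43193957 1.00195289 0.51895775]
```

View pics/p2.png

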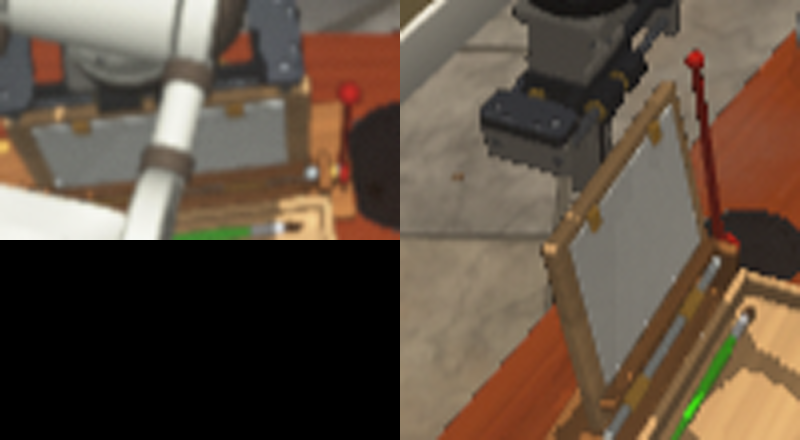

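```bash
cat >> h.py <<'E'
t=np.array([447.5,4.9]); yw=0.1; R=np.array([[np.cos(yw),-np.sin(yw)],[np.sin(yw),np.cos(yw)]])
loc=lambda X:np.r_[R.T@(np.array(X[:2])-t),X[2]]
E
python3 - <<'E'
from h import *
T=cam("top");S=cam("scene")
tc=lambda x,y:(210+(x+.5)/4-.5,170+(y+.5)/4-.5); sc=lambda x,y:(200+(x-400+.5)/4-.5,160+(y+.5)/4-.5)
print("tcp",loc(robot.get_obs()["eef_pos"]))
for n,a,q in(("ball",(348,92),(695,59)),("R",(306,85),(671,87)),("L",(10,118),(556,247))):
    X,e=tri(T,tc(*a),S,sc(*q)); L=loc(X); print(n,X.round(1),e[0].round(2),L.round(1),np.arctan2(L[0],L[2]-50)-.033)
    print("   plane227: T",loc(plane(T,tc(*a),227)).round(1),"S",loc(plane(S,sc(*q),227)).round(1))
for z in (228,):
  print("ball plane",loc(plane(T,tc(348,92),229)).round(1),loc(plane(S,sc(695,59),229)).round(1))
E
```

```text
tcp [ 53.43742366   0.41676794 194.68309714]
ball [ 488.8 -115.   231.3] 0.6 [  29.2 -123.4  231.3] 0.12645869968305837
   plane227: T [  30.4 -123.5  227. ] S [  30.8 -128.5  227. ]
R [494.8 -88.6 221. ] 1.21 [ 37.8 -97.7 221. ] 0.18433357070823522
   plane227: T [ 37.9 -97.1 227. ] S [ 33.4 -91.2 227. ]
L [473.9 101.8 225.7] 1.66 [ 35.9  93.8 225.7] 0.1688464824712677
   plane227: T [ 37.3  94.2 227. ] S [ 33.5  94.8 227. ]
ball plane [  30.1 -123.4  229. ] [  29.7 -126.2  229. ]
```

step_arm:
  motion: "-1 0 3.5 0 0 0 -1;0 0 3.5 0 0 0 -1;0 0 0 0 0 0 -1;0 0 0 0 0 0 -1;0 0 -20 0 0 0 -1;0 0 -40 0 0 0 -1;-30 -40 -10 0 0 0 -1;-30 -50 0 0 0 0 -1;0 -50 0 0 0 0 -1;0 -50 0 0 0 0 -1;0 -50 0 0 0 0 -1;0 0 0 0 0 0 -1"

```text
time: 6.38
eef_pos: [539.4, 258.1, 256.3]
tool_rot: [[-0.001, 0.103, -0.995], [-0.0, -0.995, -0.103], [-1.0, 0.0, 0.001]]
contact_force: [-0.0, 0.3, 0.4]
gripper_width: 0.2
```

Run:
```python
from h import *
T=cam("top");S=cam("scene"); o=robot.get_obs(); print(o["eef_pos"],o["contact_force"])
a=T["frame"][170:230,210:310]; b=S["frame"][160:270,200:300]
cv2.imwrite("pics/T3.png",T["frame"]);cv2.imwrite("pics/S3.png",S["frame"])
a=cv2.resize(a,None,fx=4,fy=4,interpolation=2); b=cv2.resize(b,None,fx=4,fy=4,interpolation=2)
c=np.zeros((440,800,3),np.uint8);c[:240,:400]=a;c[:,400:]=b
cv2.imwrite("pics/p3.png",c)
```

```text
[540.27132233 255.18411347 256.30367836] [ 0.01307051 -1.10217182  0.00670466]
```

View pics/p3.png

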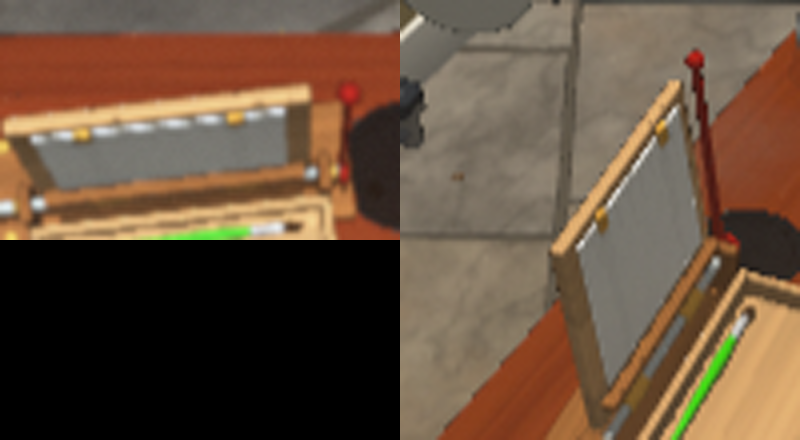

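```bash
cat > meas.py <<'E'
from h import *
# pale top strip of the leaf edge vs ball, per view, on the plane of the edge's height
def strip(f,box,pts):
    u0,v0,u1,v1=box; g=cv2.cvtColor(f,cv2.COLOR_BGR2HSV)
    m=np.zeros(f.shape[:2],np.uint8); cv2.fillPoly(m,[np.int32(pts)],1)
    w=((g[...,0]>8)&(g[...,0]<25)&(g[...,2]>165)&(g[...,1]>60)&(m>0)); return w
def wred(f,box):
    u0,v0,u1,v1=box; a=f[v0:v1,u0:u1].astype(float); w=np.clip(a[...,2]-2.2*np.maximum(a[...,1],a[...,0]),0,None)
    w[w<15]=0; v,u=np.mgrid[v0:v1,u0:u1]; return np.array([(u*w).sum(),(v*w).sum()])/w.sum(), (w>0).sum()
def measure(T,S):
    out={}
    for n,c,poly,bb in(("T",T,[(210,196),(288,187),(288,198),(210,206)],(293,188,302,198)),("S",S,[(236,221),(268,177),(273,181),(241,226)],(269,170,279,179))):
        m=strip(c["frame"],None,poly); v,u=np.nonzero(m); b,k=wred(c["frame"],bb)
        X=np.array([loc(plane(c,p,228)) for p in np.c_[u,v]]); B=loc(plane(c,b,229))
        s=np.abs(X[:,1])<85; f=np.polyfit(X[s,1],X[s,0],1)
        print(n,"npx",s.sum(),"ball",b.round(2),k,B.round(1),"slope",f[0].round(4),"x at y=0",f[1].round(1),"x at ball y",np.polyval(f,-124).round(1),"rel.ball",(np.polyval(f,-124)-B[0]).round(1),"std",np.std(X[s,0]-np.polyval(f,X[s,1])).round(1))
if __name__=="__main__":
    T=cam("top");S=cam("scene"); measure(T,S)
E
python3 meas.py
```

```text
Traceback (most recent call last):
  File "meas.py", line 18, in <module>
    T=cam("top");S=cam("scene"); measure(T,S)
                                 ~~~~~~~^^^^^
  File "meas.py", line 13, in measure
    m=strip(c["frame"],None,poly); v,u=np.nonzero(m); b,k=wred(c["frame"],bb)
  File "meas.py", line 4, in strip
    u0,v0,u1,v1=box; g=cv2.cvtColor(f,cv2.COLOR_BGR2HSV)
    ^^^^^^^^^^^
TypeError: cannot unpack non-iterable NoneType object
```

```bash
sed -i 's/    u0,v0,u1,v1=box; g=/    g=/' meas.py; python3 meas.py
python3 - <<'E'
from h import *
f=cv2.imread("pics/T3.png"); h=cv2.cvtColor(f,cv2.COLOR_BGR2HSV)
for u in(225,250,270): print("T",u,[(v,tuple(map(int,h[v,u]))) for v in range(188,206)])
g=cv2.cvtColor(cv2.imread("pics/S3.png"),cv2.COLOR_BGR2HSV)
for v in(190,210): print("S",v,[(u,tuple(map(int,g[v,u]))) for u in range(238,272)if abs(u-(267-(v-182)*.72))<9])
E
```

```text
T npx 360 ball [296.95 192.81] 37 [  29.5 -124.1  229. ] slope -0.0017 x at y=0 31.6 x at ball y 31.8 rel.ball 2.3 std 4.5
S npx 146 ball [273.45 174.44] 16 [  29.4 -126.   229. ] slope -0.0052 x at y=0 31.0 x at ball y 31.7 rel.ball 2.3 std 3.9
T 225 [(188, (8, 191, 144)), (189, (8, 193, 144)), (190, (8, 192, 142)), (191, (7, 191, 139)), (192, (7, 192, 138)), (193, (8, 192, 142)), (194, (8, 196, 147)), (195, (8, 193, 152)), (196, (8, 190, 154)), (197, (10, 162, 168)), (198, (15, 124, 212)), (199, (18, 108, 233)), (200, (19, 104, 238)), (201, (17, 111, 230)), (202, (15, 70, 194)), (203, (0, 1, 213)), (204, (98, 5, 188)), (205, (40, 6, 127))]
T 250 [(188, (8, 191, 147)), (189, (8, 191, 147)), (190, (8, 191, 143)), (191, (8, 193, 140)), (192, (7, 189, 142)), (193, (8, 195, 145)), (194, (10, 163, 161)), (195, (15, 120, 204)), (196, (18, 107, 232)), (197, (19, 101, 239)), (198, (18, 109, 233)), (199, (16, 91, 190)), (200, (16, 21, 181)), (201, (30, 8, 161)), (202, (26, 14, 127)), (203, (21, 15, 120)), (204, (26, 15, 121)), (205, (26, 17, 120))]
T 270 [(188, (8, 190, 148)), (189, (7, 186,
[... 479 characters left out ...]
130)), (258, (18, 58, 127)), (259, (17, 57, 126)), (260, (16, 125, 192)), (261, (17, 124, 222)), (262, (16, 127, 191)), (263, (16, 126, 194)), (264, (16, 130, 118)), (265, (20, 171, 210)), (266, (18, 77, 203)), (267, (21, 21, 159)), (268, (22, 23, 121)), (269, (20, 26, 119)), (270, (17, 73, 102))]
S 210 [(238, (18, 50, 117)), (239, (17, 59, 91)), (240, (18, 60, 97)), (241, (19, 63, 97)), (242, (18, 58, 96)), (243, (17, 56, 104)), (244, (18, 57, 107)), (245, (16, 81, 95)), (246, (16, 128, 187)), (247, (16, 127, 221)), (248, (17, 125, 224)), (249, (16, 124, 191)), (250, (16, 124, 111)), (251, (17, 115, 89)), (252, (15, 9, 223)), (253, (22, 18, 159)), (254, (22, 23, 123)), (255, (22, 23, 121))]
```

step_arm:
  motion: "0 50 0 0 0 0 -1;0 50 0 0 0 0 -1;0 50 0 0 0 0 -1;30 50 0 0 0 0 -1;29 40 0 0 0 0 -1;0 0 35 0 0 0 -1;0 0 20 0 0 0 -1;0 0 8 0 0 0 -1;0 0 6 0 0 0 -1;0 0 0 0 0 0 -1;0 0 0 0 0 0 -1"

```text
time: 8.05
eef_pos: [496.0, 9.9, 197.7]
tool_rot: [[0.0, 0.099, -0.995], [-0.0, -0.995, -0.099], [-1.0, 0.0, -0.0]]
contact_force: [-0.6, 0.7, 0.0]
gripper_width: 0.2
```

Run:
```python
from h import *
o=robot.get_obs();print(loc(o["eef_pos"]),o["contact_force"])
```

```text
[4.87283846e+01 1.41819331e-01 1.97749894e+02] [-0.55208735  0.7037674   0.00460156]
```

step_arm:
  motion: "0 0 2.5 0 0 0 -1;0 0 2 0 0 0 -1;0 0 0 0 0 0 -1;0 0 0 0 0 0 -1;0 0 -20 0 0 0 -1;0 0 -40 0 0 0 -1;-30 -40 -10 0 0 0 -1;-30 -50 0 0 0 0 -1;0 -50 0 0 0 0 -1;0 -50 0 0 0 0 -1;0 -50 0 0 0 0 -1;0 0 0 0 0 0 -1"

```text
time: 9.55
eef_pos: [535.3, 257.6, 256.6]
tool_rot: [[-0.003, 0.103, -0.995], [-0.001, -0.995, -0.103], [-1.0, 0.0, 0.003]]
contact_force: [-0.4, -0.7, -0.4]
gripper_width: 0.7
```

```bash
python3 meas.py
python3 - <<'E'
from h import *
o=robot.get_obs();print(loc(o["eef_pos"]),o["contact_force"])
E
```

```text
T npx 363 ball [296.93 192.84] 35 [  29.5 -124.1  229. ] slope 0.0013 x at y=0 29.3 x at ball y 29.2 rel.ball -0.3 std 4.3
S npx 144 ball [273.46 174.45] 16 [  29.4 -126.   229. ] slope -0.0033 x at y=0 28.9 x at ball y 29.3 rel.ball -0.0 std 3.4
[113.40595861 239.72619261 256.82981224] [-0.73479217  0.08637002  0.35212451]
```

Run:
```python
from station import robot
print(robot.get_obs()["joints"].round(3))
```

```text
[ 2.410e-01  1.840e-01  1.485e+00 -1.000e-03  1.475e+00  1.712e+00]
```

step_arm:
  motion: "0 -20 0 8.5 0 0 -1;0 -20 0 8.5 0 0 -1;0 0 0 9 0 0 -1;0 0 0 0 0 0 -1"

```text
time: 10.15
eef_pos: [536.3, 293.5, 257.3]
tool_rot: [[-0.001, -0.348, -0.938], [-0.001, -0.938, 0.348], [-1.0, 0.001, 0.001]]
contact_force: [0.2, 0.2, -0.1]
gripper_width: 0.5
```

Run:
```python
from h import *
o=robot.get_obs();print(o["joints"].round(3),loc(o["eef_pos"]).round(1),R.T@o["tool_rot"][:2,1])
```

```text
[ 3.040e-01  2.280e-01  1.433e+00 -1.000e-03  1.482e+00  2.230e+00] [117.2 278.3 257.3] [-0.43956821 -0.89820851]
```

step_arm:
  motion: "0 0 0 -10.6 0 0 -1;0 0 0 -10.6 0 0 -1;0 0 0 -10.6 0 0 -1;0 0 0 -10.6 0 0 -1;0 0 0 -10.6 0 0 -1;0 0 0 -10.6 0 0 -1;0 0 0 -10.6 0 0 -1;0 0 0 -10.6 0 0 -1;0 0 0 -10.6 0 0 -1;0 0 0 -10.6 0 0 -1;0 0 0 -10.6 0 0 -1;0 0 0 -10.6 0 0 -1;0 0 0 -10.6 0 0 -1;0 0 0 -10.6 0 0 -1;0 0 0 -10.6 0 0 -1;0 0 0 -10.6 0 0 -1;0 0 -5 -10.6 0 0 -1;0 0 0 0 0 0 -1"

```text
time: 12.4
eef_pos: [531.9, 296.6, 257.6]
tool_rot: [[-0.0, 0.345, 0.939], [-0.0, 0.939, -0.345], [-1.0, -0.0, -0.0]]
contact_force: [-0.2, 0.1, 0.5]
gripper_width: 0.8
```

Run:
```python
from h import *
o=robot.get_obs();print(o["joints"].round(3),loc(o["eef_pos"]).round(1),R.T@o["tool_rot"][:2,1])
```

```text
[ 0.311  0.221  1.441 -0.     1.48  -0.908] [113.1 281.8 257.6] [0.43711532 0.89940537]
```

step_arm:
  motion: "45 0 0 0 0 0 -1;45 0 0 0 0 0 -1;45 0 0 0 0 0 -1;41 0 0 0 0 0 -1;0 0 0 0 0 0 -1;0 -10 0 0 0 0 -1;0 0 0 0 0 0 -1"

```text
time: 13.28
eef_pos: [529.9, 287.9, 84.2]
tool_rot: [[0.004, 0.346, 0.938], [0.001, 0.938, -0.346], [-1.0, 0.002, 0.003]]
contact_force: [0.1, -0.2, -0.9]
gripper_width: 0.1
```

Run:
```python
from h import *
T=cam("top");S=cam("scene"); o=robot.get_obs(); print(loc(o["eef_pos"]),o["contact_force"])
a=T["frame"][150:250,140:240]; b=S["frame"][220:320,170:270]
cv2.imwrite("pics/p4.png",cv2.resize(np.hstack([a,b]),None,fx=4,fy=4,interpolation=2))
```

```text
[109.96125721 273.80034694  83.63226121] [-0.37792912  0.08406418  0.38073068]
```

View pics/p4.png

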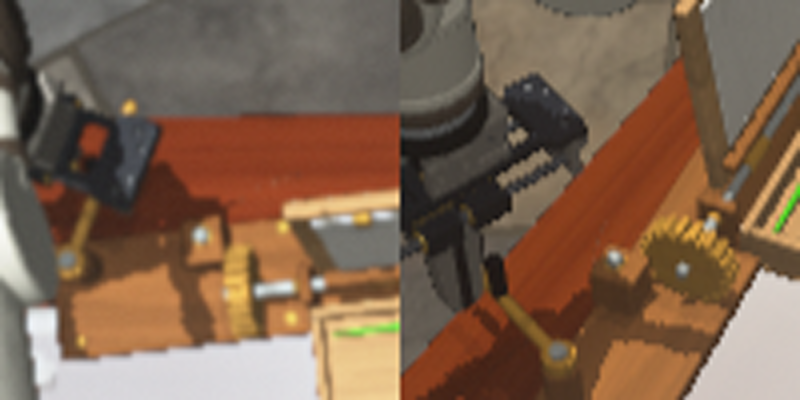

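step_arm:
  motion: "2 -6.2 1.8 5 0 0 -1;0 -6.2 1.8 5 0 0 -1;0 -6.2 1.8 5 0 0 -1;0 -6.2 1.8 5 0 0 -1;0 -6.2 1.8 5 0 0 -1;0 -6.2 1.8 5 0 0 -1;0 -6.2 1.8 5 0 0 -1;0 -6.2 1.8 5 0 0 -1;0 -6.2 1.8 5 0 0 -1;0 -6.2 1.8 5 0 0 -1;0 0 0 0 0 0 -1"

```text
time: 14.75
eef_pos: [501.0, 232.3, 80.6]
tool_rot: [[0.002, 0.94, 0.34], [0.0, 0.34, -0.94], [-1.0, 0.002, 0.0]]
contact_force: [0.5, 0.6, 0.4]
gripper_width: 0.5
```

Run:
```python
from h import *
T=cam("top");S=cam("scene"); o=robot.get_obs(); L=loc(o["eef_pos"]); y=R.T@o["tool_rot"][:2,1]; print(L,y,o["contact_force"],o["joints"].round(2))
d=L[:2]-[34.5,280.5]; print("tangential,radial",d@y,d@[y[1],-y[0]])
a=T["frame"][150:250,140:240]; b=S["frame"][220:320,170:270]
cv2.imwrite("pics/p5.png",cv2.resize(np.hstack([a,b]),None,fx=4,fy=4,interpolation=2))
```

```text
[ 75.83713917 221.06026686  80.20782024] [0.96940334 0.24547113] [ 0.459604    0.30654866 -0.06837975] [ 0.22  0.24  1.78  0.    1.12 -0.13]
tangential,radial 25.481622639274534 67.76814999018185
```

View pics/p5.png

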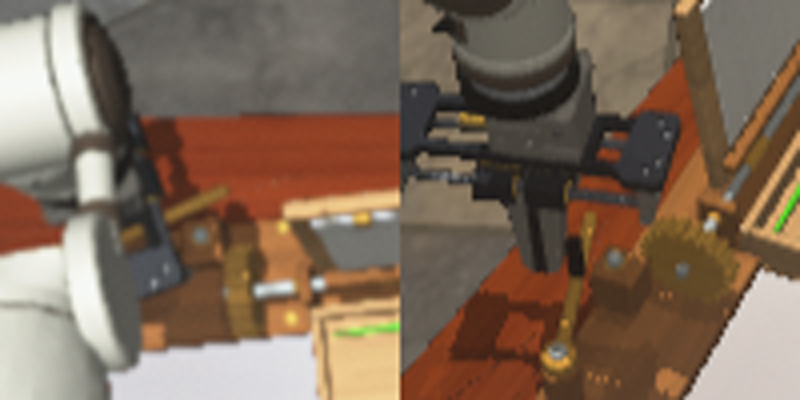

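step_arm:
  motion: "0 -6.2 1.8 5 0 0 -1;0 -6.2 1.8 5 0 0 -1;0 -6.2 1 4 0 0 -1;0 -2 0 0 0 0 -1;0 0 0 0 0 0 -1"

```text
time: 15.48
eef_pos: [481.5, 223.0, 79.6]
tool_rot: [[-0.001, 0.995, 0.103], [0.0, 0.103, -0.995], [-1.0, -0.001, -0.0]]
contact_force: [0.8, 0.7, 0.2]
gripper_width: 0.7
```

```bash
cat > k.py <<'E'
from h import *
o=robot.get_obs(); L=loc(o["eef_pos"]); y=R.T@o["tool_rot"][:2,1]; print(L,y,"F",R.T@o["contact_force"][:2])
d=L[:2]-[34.5,280.5]; print("tangential,radial",d@y,d@[y[1],-y[0]])
E
python3 k.py
```

```text
[ 55.63285012 213.64120324  79.63168916] [0.99999351 0.00354272] F [0.82610295 0.60708759]
tangential,radial 20.895850899017745 66.93323064027035
```

step_arm:
  motion: "0 -2 0 0 0 0 -1;0 -2 0 0 0 0 -1;0 0 0 0 0 0 -1"

```text
time: 15.85
eef_pos: [479.7, 222.7, 80.0]
tool_rot: [[0.005, 0.995, 0.102], [0.001, 0.102, -0.995], [-1.0, 0.005, -0.0]]
contact_force: [6.9, 1.4, -4.8]
gripper_width: 0.5
```

```bash
python3 k.py
python3 - <<'E'
from h import *
T=cam("top");S=cam("scene")
a=T["frame"][150:250,140:240]; b=S["frame"][220:320,170:270]
cv2.imwrite("pics/p6.png",cv2.resize(np.hstack([a,b]),None,fx=4,fy=4,interpolation=2))
E
```

```text
[ 53.83017388 213.5247125   80.03642847] [0.99998418 0.00248422] F [7.04899806 0.65986376]
tangential,radial 19.16348677400325 67.02224846898108
```

View pics/p6.png

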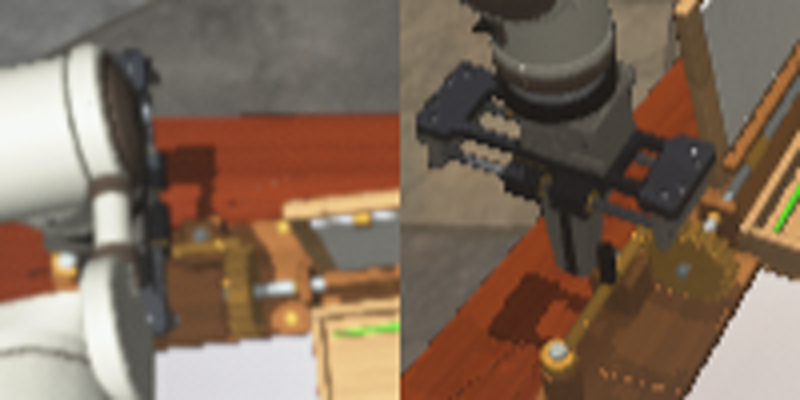

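step_arm:
  motion: "0 -1.5 0 0 0 0 -1;0 -1.5 0 0 0 0 -1;0 0 0 0 0 0 -1"

```text
time: 16.32
eef_pos: [479.4, 222.7, 80.4]
tool_rot: [[0.011, 0.995, 0.102], [0.002, 0.102, -0.995], [-1.0, 0.011, -0.001]]
contact_force: [15.3, 3.5, -10.7]
gripper_width: 0.4
```

```bash
python3 k.py
```

```text
[ 53.48470479 213.55081022  80.43801519] [0.99993288 0.00205957] F [15.60818044  1.99878472]
tangential,radial 18.845544010572972 66.9837964134658
```

step_arm:
  motion: "0 6 0 0 0 0 -1;0 20 0 0 0 0 -1;0 40 0 0 0 0 -1;-40 20 0 0 0 0 -1;-60 0 0 0 0 0 -1;-60 0 -20 0 0 0 -1;-20 0 -50 0 0 0 -1;0 0 -50 0 0 0 -1;0 0 -50 0 0 0 -1;0 0 -30 0 0 0 -1;0 0 0 0 0 0 -1;0 0 0 0 0 0 -1"

```text
time: 17.82
eef_pos: [539.9, 428.8, 258.5]
tool_rot: [[-0.001, 0.995, 0.102], [-0.001, 0.102, -0.995], [-1.0, -0.001, 0.001]]
contact_force: [-0.4, 0.2, 0.1]
gripper_width: 0.5
```

```bash
python3 k.py; python3 meas.py
python3 - <<'E'
from h import *
T=cam("top");S=cam("scene")
a=T["frame"][150:290,140:340]; b=S["frame"][160:320,180:340]
a=cv2.resize(a,(480,336),interpolation=2);b=cv2.resize(b,(320,320),interpolation=2)
c=np.zeros((336,800,3),np.uint8);c[:,:480]=a;c[:320,480:]=b
cv2.imwrite("pics/p7.png",c)
E
```

```text
[134.21514998 412.5516924  258.47410835] [0.99999732 0.00201668] F [-0.37787834  0.28262515]
tangential,radial 99.9811891346529 -131.85024515659674
T npx 372 ball [296.92 192.77] 36 [  29.7 -124.1  229. ] slope 0.0021 x at y=0 29.4 x at ball y 29.2 rel.ball -0.5 std 4.5
S npx 100 ball [nan nan] 0 [nan nan nan] slope -0.0073 x at y=0 29.3 x at ball y 30.2 rel.ball nan std 3.1meas.py:9: RuntimeWarning: invalid value encountered in divide
  w[w<15]=0; v,u=np.mgrid[v0:v1,u0:u1]; return np.array([(u*w).sum(),(v*w).sum()])/w.sum(), (w>0).sum()
```

View pics/p7.png

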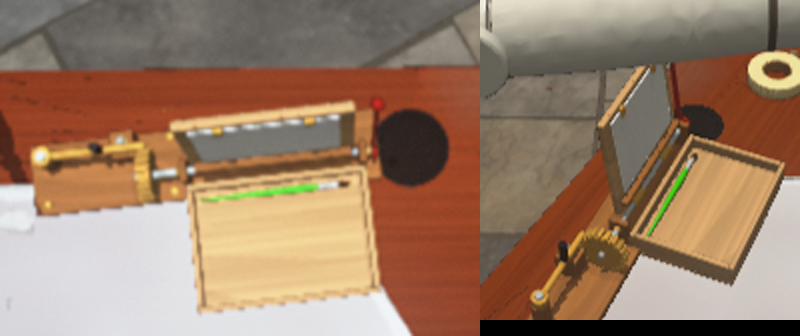

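```bash
python3 -c "
from station import robot
print(robot.sign_off())"
```

```text
the job is handed in; nothing more can be done
None
```

The leaf now stands at the pointer's angle, about 0.12 rad behind upright. The locking bar is shut, and the job was handed in at about 18 s of the 54 s allowed.

- **Leaf:** I pushed it up from behind by its free edge with the shut fingers. A first push left it 2.3 mm too far back, so I made a second small push. Before locking, the edge lined up with the red ball to within 0.3 mm in both views. After locking, the top view gave 0.5 mm. The scene view could not confirm that last figure, because the arm hid the ball.
- **Locking bar:** I swung it by its peg, following the arc past the spring catch to a hard stop. At the stop the force rose from 7 N to 15 N for only 0.35 mm of travel. The last pictures show it lying behind the toothed wheel, in front of the catch ball. I did not measure the bar's final angle from the pictures.
- **Surroundings:** The pointer's ball stayed within 0.1 px in the top view, and the brush lies as it did at the start. The arm only passed high above the pot and tape roll. The tape shows in the last picture, but the pot was not in view, so I did not check it again.

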